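Unlatch the strip inspection jig and hold its clamp frame up at the preset pointer

TASK

Open the near strip inspection jig (the one with the bow handle) for a look underneath: first take the hex nut on its front latch and turn it anticlockwise (seen from above) about a quarter turn until the latch is fully open, clear of the white clamp frame. Then lift the frame by its steel bow handle until its top face lines up with the preset pointer arm on the quadrant at the side, and finish holding it steadily there by the handle: the frame falls shut if let go. Leave the pointer as it is set and do not disturb the things lying round the jig.

Things in the scene. Friction and masses are not known exactly. Their poses are not given: they have to be found in the camera images.
- jig: near strip inspection jig, fixed to the bench: dark base plate with a white clamp frame. Origin on the bench top; x points to the hinge side (away from the robot within 20 degrees), y left. Plate spans x -87..98, y -133..157 mm. Frame: 6 mm thick, x -52..64, y -96..120 mm; swings up about a line parallel to jig y at jig x +80 mm, 24.5 mm above the bench.
- nut_center (a point): centre of the steel hex nut on the latch pivot, front right of the jig (jig x -44, y -112 mm), 55.5 mm above the bench. 24 mm across flats, 22 mm tall, vertical axis, a 12 mm stud stands 6 mm above it. One pair of flats faces along this frame's x, the others at every 60 degrees. It is fixed to the latch, turns with it, does not rise, and stays where left (0.05 Nm friction).
- jig_latch (a joint): angle of the nut and its latch, rad: 0 = closed, the tongue (31 mm long, 12 mm wide, top 30 mm above the bench) lies over the frame's front bar and blocks it; grows anticlockwise seen from above, to the stop at 1.48 rad; clear of the frame from 1.25 rad. It starts between 0 and 0.12. A short red lever on the latch points forward when closed, to the right when open.
- jig_clamp_frame (a joint): angle of the clamp frame, rad: 0 = shut and level, grows as its front edge rises and swings back, up to 1.83 rad. Almost no friction: the frame (about 0.4 kg with the handle) falls shut when let go.
- bow_handle: steel bow handle fixed to the frame and swinging with it; its axes are parallel to the jig's when the frame is shut, so the frame's angle is the tilt of its x axis. Origin is not on the handle.
- handle_bar (a point): middle of the handle's round bar, 12 mm thick, along jig y, 84 mm free between its two posts. Frame shut: jig x -36, y +12 mm, 82.5 mm above the bench, 58 mm above the frame; so 116 mm before and 58 mm above the hinge line. The bar can turn between the fingers as the frame swings.
- pointer (a joint): angle at which the pointer arm is preset, rad, between 0.6 and 1.05: 0 = level, measured as the frame's angle and about the same hinge line. The frame's top face lines up with the pointer when both joint values are equal. Stiff (0.6 Nm), not to be moved.
- pointer_tip (a point): centre of the round disc (18 mm) at the end of the steel pointer arm, 112 mm from the hinge line, at jig y +132 mm, beside an upright aluminium arc (a tick each 10 degrees, up to 130 mm above the bench) at jig y +143 mm. Its x axis runs along the arm towards the hinge.
- loupe: black eye loupe, 39 mm across, 31 mm tall, standing in front of the jig; a bystander, origin under its centre
- gauge_block: grey steel gauge block 32x60x14 mm, lying in front of the jig; a bystander, origin under its centre
- eraser: small eraser 23x49x13 mm, lying in front of the jig; a bystander, origin under its centre

How it is judged:
By the outcome, as a careful person would: the job done as asked, in the order asked, and still so for the second after the job is handed in, while the arm keeps its last pose, push and grip.
It also fails if it takes over 40 s, if anything falls off the work surface, if the arm or the gripper's body presses on something with over 40 N, if the wrist force passes 120 N, or if a joint passes its speed limit or range.

ROBOT

A 6-joint arm with a two-finger parallel gripper is mounted at the origin on the work surface; the furniture and walls round the work are solid. World frame = base frame: x ahead of the robot, y to its left, z up, the work surface at z = 0. Lengths are in mm, angles in rad, forces in N, time in s.
With the tool pointing down it reaches from about 325 to 775 mm from the base axis. Payload 5.5 kg.
Tool frame: the origin (TCP) lies between the finger pads; the fingertips stand 8 mm ahead of it and the grasp point (between the pads) lies 11 mm behind it (arm.tcp_to_tips is the distance from the TCP to the fingertips, in mm); x points along the fingers, y is the direction in which the jaws open and shut, and the axes are right-handed (so a half turn about x gives the same grasp; the last joint's range is limited). The gripper opens to 85 mm and grips with 20 to 120 N. Pads are 22 mm wide; open, the fingers measure 114 mm over their backs; the gripper's body (76 mm by 85 mm) begins 54 mm behind the grasp point. The pads swing forward as they close: fully open they stand 13 mm farther back than shut.
Start: joints at [-1.403, 0.091, 1.231, -0, 1.82, -0.057], TCP at [133.745, -584.918, 239.275] pointing down, gripper open.
Joint ranges: [-2.87, 2.87], [-0.86, 2.18], [0.17, 2.46], [-1.51, 4.65], [0.06, 2.69], [-2.65, 2.65]. Speed limits (rad/s): [2.57, 2.57, 3.01, 3.14, 3.14, 3.14].

INTERFACE

Orientations are given as a rotation vector (axis times angle).
In Python, from cell import arm, optics gives the robot as it stands.
- The arm moves only by the tool carry_out, never from a script. Its argument "commands" is a list of rows, each an object with "delta_rot": the turn, a rotation vector about the tool's x, y, z in rad, a list of three; "delta_pos": the shift along the tool's x, y, z in mm, a list of three; "jaw": the finger opening in mm, from 0 to 85.4. A call has exactly 8 rows; each row shifts and turns the commanded pose from where the row before left it, along the tool's axes as they then stand; what a row does not reach is not made up. A row lasts 1/8 s, in which the tool goes at most 62.5 mm and 10.7 degrees, less where a joint would pass 70% of its speed; a pose out of reach is approached as far as the arm can. A call is refused whole if a number of a shift passes 62.5 or a number of a turn 0.188, either way. A call with a gripper value outside its range is refused whole. The fingers move at their own pace and stop on an object; "grip_force" is the grip in N (left out, the last holds). Time passes only in rows, so rows that do not move let the fingers close, or fill a call up. It gives the time, the measured TCP pose, the force and the opening at its end, in the units of the state.
- arm.sense(): the state, without advancing time (a new reading comes with each control period).
- optics.capture(name): name is "side" or "top"; returns a dict with "img" (384x512x3 uint8, red, green, blue), "depth" (384x512 float32, mm along the optical axis (not along the pixel's ray), 0 where there is no reading), "camera_matrix" (3x3 intrinsics, pixels), "R" (3x3) and "t" (3): a world point X has camera coordinates R X + t. Camera axes: x right, y down, z forward; pixel columns grow to the right and rows downward; lengths in mm; the calibration is good to about 2 mm. A picture is of the moment at which its call begins.
- arm.sign_off(): hands the job in, once; it reports no verdict.
The state is a dict: "time": time; "q": joint angles; "joint_velocities": joint speeds; "effort": joint torques, N m; "eef_pos": TCP position; "orientation": TCP orientation; "wrist_force": force on the tool from outside, world axes, zero at the start; "torque": the same for the moment, N m; "width": opening from 0.0 (shut) to 1.0 (fully open).
Only numpy, scipy, OpenCV 4.12 (cv2) and the standard library are available. Lean on these libraries where they do the work, as an engineer would, in place of code of your own. Each camera call takes 0.05 s, during which the arm holds its last target.

## Working session

There is one attempt and no reset: what is moved stays moved. The work goes in short steps, Python scripts to look and compute and a tool call to move; the robot and the scene stay as the last step left them, time stands still between calls to the robot, and variables do not carry over. Pictures are saved under pics/ and viewed, and the job is handed in when it is done.

Besides the shell and the picture viewer there is one more tool, called after ">>>" in YAML: its name, and indented under it one key for each argument. carry_out: Moves the arm, as the interface text tells. Its arguments: {"type":"object","properties":{"commands":{"type":"array"},"grip_force":{"type":"number"}},"required":["commands"]}

```bash
ls; mkdir -p pics; python3 - <<'E'
from cell import arm, optics
import cv2, numpy as np
s=arm.sense()
for k,v in s.items(): print(k,np.round(v,3))
for n in ("side","top"):
    c=optics.capture(n)
    np.savez(f"pics/{n}0.npz",**c)
    cv2.imwrite(f"pics/{n}0.png",cv2.resize(c["img"][:,:,::-1],(768,576),interpolation=cv2.INTER_CUBIC))
    print(n,c["camera_matrix"].round(1).tolist(),c["R"].round(3).tolist(),c["t"].round(1), "cam pos",(-c["R"].T@c["t"]).round(1))
E
```

```text
pics
time 0.0
q [-1.403  0.092  1.232  0.     1.82  -0.057]
joint_velocities [-0.001  0.    -0.     0.001  0.001  0.001]
effort [-0.0000e+00 -4.5874e+01 -4.1802e+01 -0.0000e+00  1.2000e-02 -0.0000e+00]
eef_pos [ 133.704 -584.637  238.158]
orientation [ 2.103  0.239 -2.103]
wrist_force [ 1.001  0.754 -0.306]
torque [ 0.023 -0.004 -0.026]
width 1.002
side [[399.6, 0.0, 258.7], [0.0, 399.6, 190.1], [0.0, 0.0, 1.0]] [[0.944, -0.329, 0.019], [-0.208, -0.639, -0.741], [0.255, 0.696, -0.671]] [-532.6  165.   810.8] cam pos [ 330.1 -633.7  676.5]
top [[426.9, 0.0, 260.9], [0.0, 426.9, 190.2], [0.0, 0.0, 1.0]] [[-0.029, -1.0, -0.007], [-0.99, 0.029, -0.14], [0.14, 0.003, -0.99]] [ -9.2 535.2 838.6] cam pos [411.6 -27.4 905.3]
```

View pics/side0.png

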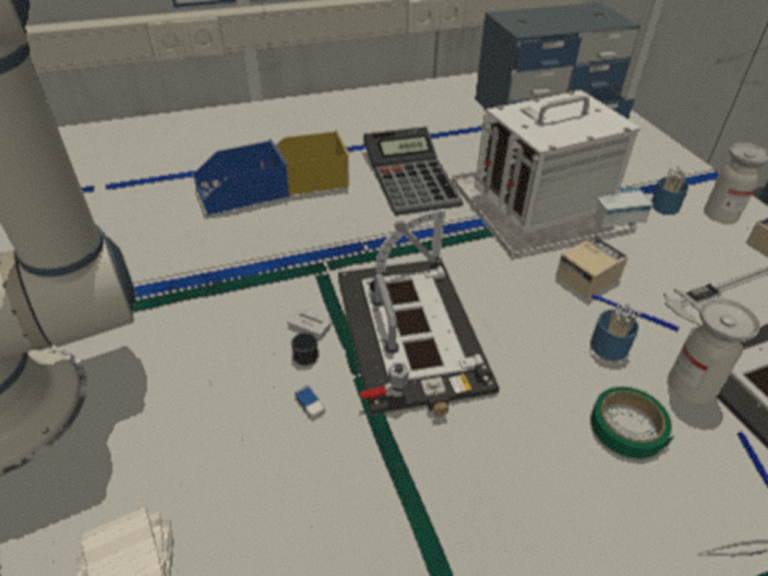

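View pics/top0.png

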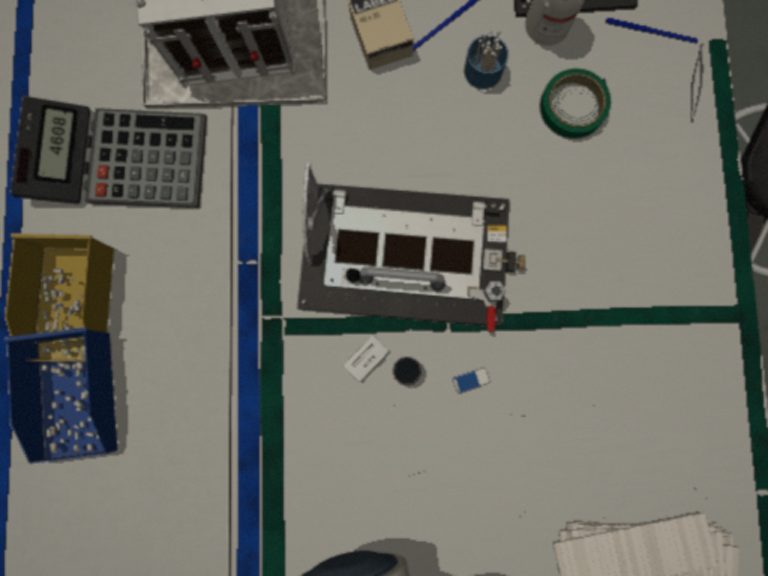

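The top view shows the jig with its nut near (495,291) in the enlarged picture, the red lever at (491,317), the bow handle from (353,274) to (438,284), and the pointer and quadrant near (315,215). The side view shows the nut at (398,370). I'll zoom in next.

```bash
cat > h.py <<'E'
import numpy as np, cv2
from cell import arm, optics
def load(f): return dict(np.load(f))
def ray(c,u,v):
    d=np.linalg.inv(c["camera_matrix"])@np.array([u,v,1.]); R=c["R"]
    return -R.T@c["t"], R.T@d
def onz(c,u,v,z):
    o,d=ray(c,u,v); return o+d*(z-o[2])/d[2]
def proj(c,X):
    p=c["camera_matrix"]@(c["R"]@np.asarray(X,float)+c["t"]); return p[:2]/p[2]
def dpt(c,u,v):
    z=float(c["depth"][int(round(v)),int(round(u))]); o,d=ray(c,u,v); return o+d*z
def tri(c1,p1,c2,p2):
    o1,d1=ray(c1,*p1); o2,d2=ray(c2,*p2); d1/=np.linalg.norm(d1); d2/=np.linalg.norm(d2)
    A=np.stack([d1,-d2],1); s=np.linalg.lstsq(A,o2-o1,rcond=None)[0]
    a=o1+s[0]*d1;b=o2+s[1]*d2; return (a+b)/2, np.linalg.norm(a-b)
def crop(c,name,u0,v0,u1,v1,k):
    im=c["img"][v0:v1,u0:u1,::-1]; im=cv2.resize(im,None,fx=k,fy=k,interpolation=cv2.INTER_CUBIC)
    for u in range((u0+9)//10*10,u1,10): cv2.putText(im,str(u),(int((u-u0+.5)*k),8),0,.3,(0,0,255)); cv2.line(im,(int((u-u0+.5)*k),9),(int((u-u0+.5)*k),14),(0,0,255))
    for v in range((v0+9)//10*10,v1,10): cv2.putText(im,str(v),(0,int((v-v0+.5)*k)),0,.3,(0,0,255))
    cv2.imwrite(name,im)
E
python3 - <<'E'
from h import *
s=load("pics/side0.npz");t=load("pics/top0.npz")
crop(t,"pics/t1.png",190,100,360,230,4)
crop(s,"pics/s1.png",215,130,340,280,4)
# green/blue etc; nut ray on plane z 66.5, plate corners on plane?
for n,u,v in (("nut",330,194),("plateFL",200,205),("plateFR",337,214),("plateBR",339,132)):
    print(n,onz(t,u,v,66.5).round(1),dpt(t,u,v).round(1))
E
```

```text
nut [ 519.  -161.4   66.5] [ 518.6 -160.8   70. ]
plateFL [504.7  96.3  66.5] [510.3 103.7  16.3]
plateFR [ 479.  -173.1   66.5] [ 484.2 -184.5    0.8]
plateBR [ 644.7 -186.    66.5] [ 663.4 -198.8   -0.9]
```

View pics/t1.png

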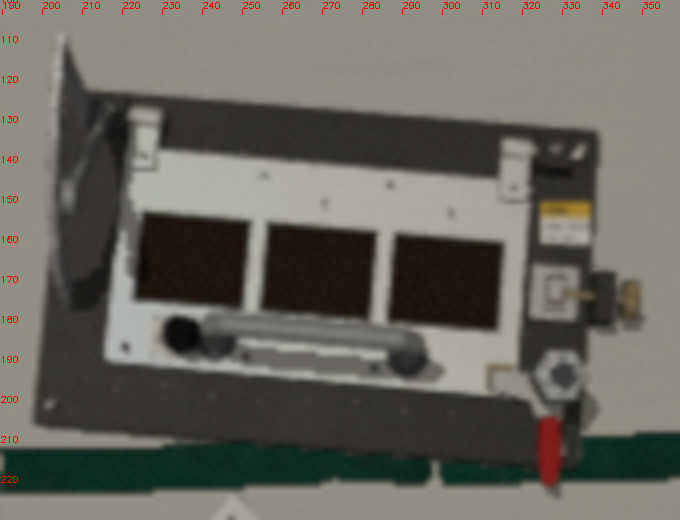

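View pics/s1.png

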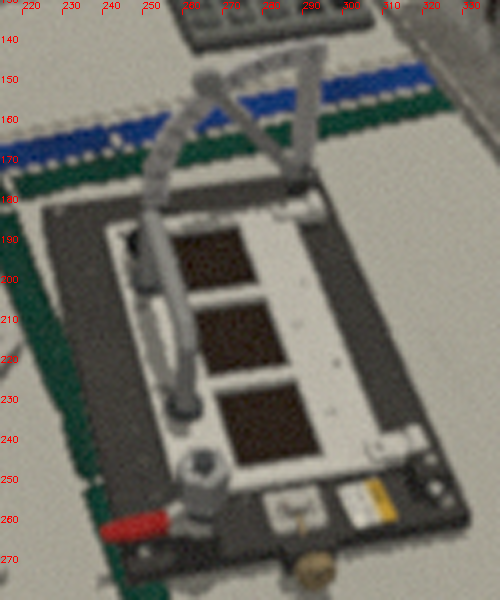

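The zoomed views show the stud top at about (331,193.5) in top and (264.5,246) in side. The pointer disc is at (264.5,151) in side and about (206,149) in top. The plate corners are FL (197,206), FR (333,216) and BR (337,133). Next I fit the jig pose.

```bash
python3 - <<'E'
from h import *
s=load("pics/side0.npz");t=load("pics/top0.npz")
# depth on plate/frame/bench
def med(c,u,v,r=1):
    P=[dpt(c,a,b) for a in range(u-r,u+r+1) for b in range(v-r,v+r+1)]; return np.median(P,0).round(1)
for n,u,v in (("bench",260,240),("plate front",260,200),("plate back",290,138),("frame",310,150),("nut",330,194),("bar",265,182),("plate right",333,205)): print(n,med(t,u,v))
for n,u,v in (("plate back",318,215),("frame",300,200),("nut",264,246),("disc",265,151)): print("S",n,med(s,u,v))
p,e=tri(t,(331,193.5),s,(264.5,246)); print("stud",p.round(1),e)
p,e=tri(t,(206,149),s,(264.5,151)); print("disc",p.round(1),e)
bar=[tri(t,(240,181),s,(250.5,186)),tri(t,(291,186),s,(262,221))];print("bar",bar)
for im,c in(("t",t),("s",s)):
    h=cv2.cvtColor(c["img"],cv2.COLOR_RGB2HSV); m=(((h[...,0]<8)|(h[...,0]>172))&(h[...,1]>150)&(h[...,2]>60)).astype(np.uint8)
    n,l,st,ce=cv2.connectedComponentsWithStats(m)
    for i in range(1,n):
        if st[i,4]>20: 
            ys,xs=np.where(l==i); mu=cv2.fitLine(np.stack([xs,ys],1).astype(np.float32),cv2.DIST_L2,0,.01,.01).ravel()
            print(im,st[i],ce[i],mu)
for n,u,v in (("FL",197,206),("FR",333.5,216),("BR",337.5,133)):
    print(n,onz(t,u,v,12).round(1),onz(t,u,v,16).round(1))
E
```

```text
bench [434.2 -19.7   0.5]
plate front [517.1 -22.2  15.8]
plate back [649.  -90.3  15.1]
frame [ 619.8 -131.1   22.6]
nut [ 518.4 -160.3   73. ]
bar [543.2 -33.4  89.1]
plate right [ 502.3 -175.    14.4]
S plate back [ 6.919e+02 -5.920e+01 -5.000e-01]
S frame [663.7 -12.4  15.3]
S nut [ 516.4 -161.9   70.5]
S disc [602.6  72.  114.7]
stud [ 518.8 -162.7   69.9] 1.3458372670507388
disc [605.   77.6 111.6] 3.1778649568739668
bar [(array([549.36754374,  16.287276  ,  67.68888999]), np.float64(1.6703266325591652)), (array([539.69359431, -85.7335813 ,  56.3694708 ]), np.float64(1.7398200894752627))]
t [ 66 111   6   7  30] [ 68.56666667 114.03333333] [  0.40604463  -0.9138532   68.566666   114.03333   ]
t [ 64 123   7   7  35] [ 67.08571429 126.11428571] [  0.43073514  -0.9024784   67.08572    126.11429   ]
t [324 205   7  16  89] [326.83146067 212.3258427 ] [ 2.9226062e-03 -9.9999571e-01  3.2683145e+02  2.1232584e+02]
s [240 258  17   8  93] [248.69892473 261.61290323] [ 9.8380822e-01 -1.7922428e-01  2.4869893e+02  2.6161292e+02]
FL [508.8 110.7  12. ] [508.4 110.1  16. ]
FR [ 479.4 -175.    12. ] [ 479.1 -174.3   16. ]
BR [ 657.7 -193.    12. ] [ 656.6 -192.3   16. ]
```

```bash
python3 - <<'E'
from h import *
s=load("pics/side0.npz");t=load("pics/top0.npz")
crop(s,"pics/s2.png",240,135,330,190,8)
crop(t,"pics/t2.png",190,100,235,185,8)
from scipy.spatial.transform import Rotation as Ro
st=arm.sense(); print("tool axes (cols)",Ro.from_rotvec(st["orientation"]).as_matrix().round(3).tolist())
for z in (66.5,72.5): print("nut",z,onz(t,331,193.5,z).round(1),onz(s,264.5,246,z).round(1))
# lever axis at z ~ depth
for c in (t,s):
    h=cv2.cvtColor(c["img"],cv2.COLOR_RGB2HSV); m=(((h[...,0]<8)|(h[...,0]>172))&(h[...,1]>150)&(h[...,2]>60))
    if c is t: m[:200]=False
    ys,xs=np.where(m); P=np.array([dpt(c,x,y) for x,y in zip(xs,ys)]); print("lever z",np.percentile(P[:,2],[10,50,90]).round(1))
    Q=np.array([onz(c,x,y,38)[:2] for x,y in zip(xs,ys)])
    l=cv2.fitLine(Q.astype(np.float32),cv2.DIST_L2,0,.01,.01).ravel(); print(l, np.arctan(l[1]/l[0]))
    ctr=Q.mean(0); print("centroid",ctr)
E
```

```text
tool axes (cols) [[-0.0, 0.223, -0.975], [0.002, -0.975, -0.223], [-1.0, -0.002, -0.0]]
nut 66.5 [ 519.9 -163.4   66.5] [ 519.2 -160.    66.5]
nut 72.5 [ 519.2 -162.4   72.5] [ 517.4 -164.6   72.5]
lever z [27.2 30.3 31.7]
[ 9.9837446e-01 -5.6995202e-02  4.8529163e+02 -1.5756033e+02] -0.057026103
centroid [ 485.29163332 -157.56034003]
lever z [ 27.   30.4 101. ]
[   0.7883893    0.6151766  599.61774   -111.90571  ] 0.66261
centroid [ 599.61774398 -111.90571158]
```

View pics/s2.png

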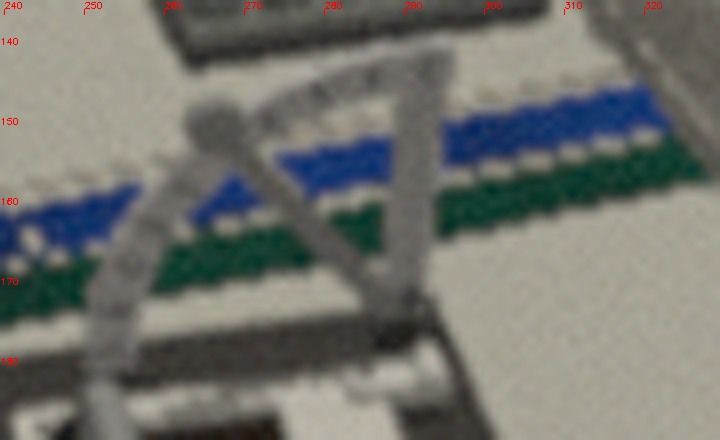

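View pics/t2.png

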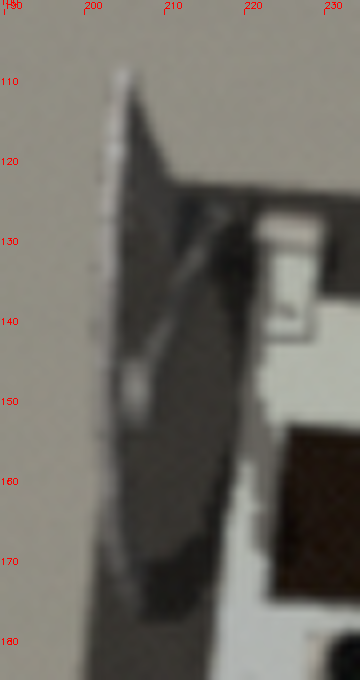

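In the enlarged crops, the pointer disc is at (266.4,150.1) in side and (206.4,148.3) in top. The pivot end of the arm is at (288.3,171.4) in side and (217,126) in top. The lever line gives a latch angle near 0.02.

```bash
python3 - <<'E'
from h import *
from scipy.optimize import least_squares
s=load("pics/side0.npz");t=load("pics/top0.npz")
# joint fit of jig pose (3 dof) + pointer angle + small per-camera pixel bias
obs=[(t,(197,206),(-87,157,15)),(t,(333.5,216),(-87,-133,15)),(t,(337.5,133),(98,-133,15)),(t,(331,193.5),(-44,-112,72.5)),(s,(264.5,246),(-44,-112,72.5)),
]
def W(p,j): c,n=np.cos(p[2]),np.sin(p[2]); return np.array([p[0]+c*j[0]-n*j[1],p[1]+n*j[0]+c*j[1],j[2]])
def disc(a): return (80-112*np.cos(a),132,24.5+112*np.sin(a))
def f(p):
    r=[]
    for c,uv,j in obs: r.append(proj(c,W(p,j))-uv-(p[4:6] if c is t else p[6:8]))
    r.append(proj(t,W(p,disc(p[3])))-(206.4,148.3)-p[4:6]); r.append(proj(s,W(p,disc(p[3])))-(266.4,150.1)-p[6:8])
    r.append(p[4:]/1.0)
    return np.concatenate(r)
q=least_squares(f,[575,-54,-.1,.93,0,0,0,0]); print(q.x.round(3)); print(f(q.x).round(1).reshape(-1,2).tolist())
p=q.x
# independent: side-view arm line onto jig plane y=132
def plane(c,u,v,yj):
    o,d=ray(c,u,v); n=np.array([-np.sin(p[2]),np.cos(p[2]),0]); k=(yj-n@(o-np.array([p[0],p[1],0])))/(n@d); X=o+d*k-np.array([p[0],p[1],0]); return np.array([X[0]*np.cos(p[2])+X[1]*np.sin(p[2]),yj,X[2]])
a=plane(s,266.4,150.1,132);b=plane(s,288.3,171.4,132);print("side arm",a.round(1),b.round(1),np.arctan2(a[2]-b[2],b[0]-a[0]), "to hinge",np.arctan2(a[2]-24.5,80-a[0]))
a=plane(t,206.4,148.3,132);print("top",a)
print("bar shut",W(p,(-36,12,82.5)),proj(t,W(p,(-36,12,82.5))),proj(s,W(p,(-36,12,82.5))),"nut",W(p,(-44,-112,55.5)))
for n,(u,v) in (("bar top L",(240,181)),("bar top R",(291,186))): print(n,onz(t,u,v,88).round(1))
print(W(p,(-36,54,88)),W(p,(-36,-30,88)))
E
```

```text
[ 5.75686e+02 -5.47740e+01 -1.08000e-01  9.70000e-01  6.28000e-01
  3.28000e-01  1.59000e-01 -6.79000e-01]
[[-0.9, 0.8], [1.0, 1.7], [1.7, -1.2], [-1.2, -0.6], [0.5, -0.9], [-0.0, -0.3], [-0.3, 0.2], [0.6, 0.3], [0.2, -0.7]]
side arm [ 17.1 132.  115.4] [ 76.  132.   40.7] 0.902933378101584 to hinge 0.9654729268140693
top [ 14.93728047 132.         124.38209661]
bar shut [541.19417177 -38.95113772  82.5       ] [267.90575131 183.49469199] [255.33923332 197.67867189] nut [ 519.83278509 -161.35902619   55.5       ]
bar top L [546.8  15.1  88. ]
bar top R [534.1 -83.4  88. ]
[545.73569064   2.80259991  88.        ] [536.6526529  -80.70487535  88.        ]
```

>>> carry_out:
  commands:
    - {"delta_pos": [0, -32, -46], "delta_rot": [0, 0, 0], "jaw": 45}
    - {"delta_pos": [10, -32, -46], "delta_rot": [0, 0, 0], "jaw": 45}
    - {"delta_pos": [12, -32, -46], "delta_rot": [0, 0, 0], "jaw": 45}
    - {"delta_pos": [12, -32, -46], "delta_rot": [0, 0, 0], "jaw": 45}
    - {"delta_pos": [12, -32, -46], "delta_rot": [0, 0, 0], "jaw": 45}
    - {"delta_pos": [12, -32, -46], "delta_rot": [0, 0, 0], "jaw": 45}
    - {"delta_pos": [12, -32, -46], "delta_rot": [0, 0, 0], "jaw": 45}
    - {"delta_pos": [12, -32, -46], "delta_rot": [0, 0, 0], "jaw": 45}

```text
time: 1.1
eef_pos: [436.2, -251.7, 156.5]
orientation: [2.102, 0.237, -2.103]
wrist_force: [0.3, -1.0, 0.1]
width: 0.526
```

>>> carry_out:
  commands:
    - {"delta_pos": [10, -23, -34], "delta_rot": [0, 0, 0], "jaw": 45}
    - {"delta_pos": [10, -23, -34], "delta_rot": [0, 0, 0], "jaw": 45}
    - {"delta_pos": [10, -23, -33], "delta_rot": [0, 0, 0], "jaw": 45}
    - {"delta_pos": [10, 0, 0], "delta_rot": [-0.1, 0, 0], "jaw": 45}
    - {"delta_pos": [10, 0, 0], "delta_rot": [-0.11, 0, 0], "jaw": 45}
    - {"delta_pos": [5, 0, 0], "delta_rot": [0, 0, 0], "jaw": 45}
    - {"delta_pos": [0, 0, 0], "delta_rot": [0, 0, 0], "jaw": 45}
    - {"delta_pos": [0, 0, 0], "delta_rot": [0, 0, 0], "jaw": 45}

```text
time: 2.1
eef_pos: [518.6, -163.8, 102.7]
orientation: [1.982, 0.436, -1.981]
wrist_force: [0.9, -0.8, 0.6]
width: 0.531
```

```bash
python3 - <<'E'
from h import *
from scipy.spatial.transform import Rotation as Ro
st=arm.sense(); M=Ro.from_rotvec(st["orientation"]).as_matrix(); print(st["q"].round(3),st["eef_pos"].round(1),M.round(3).tolist(),np.arctan2(M[1,1],M[0,1]))
for n in ("side","top"):
    c=optics.capture(n); np.savez(f"pics/{n}1.npz",**c)
crop(load("pics/top1.npz"),"pics/t3.png",270,150,390,240,6)
crop(load("pics/side1.npz"),"pics/s3.png",210,170,330,280,5)
E
```

```text
[-0.368 -0.044  1.61   0.     1.575  0.769] [ 518.6 -163.8  102.7] [[0.001, 0.42, -0.908], [-0.0, -0.908, -0.42], [-1.0, 0.0, -0.0]] -1.1374701357925083
```

View pics/t3.png

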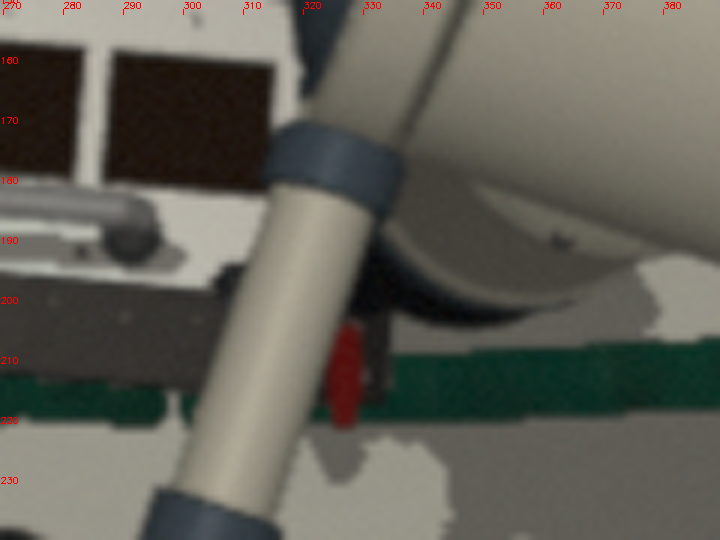

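View pics/s3.png

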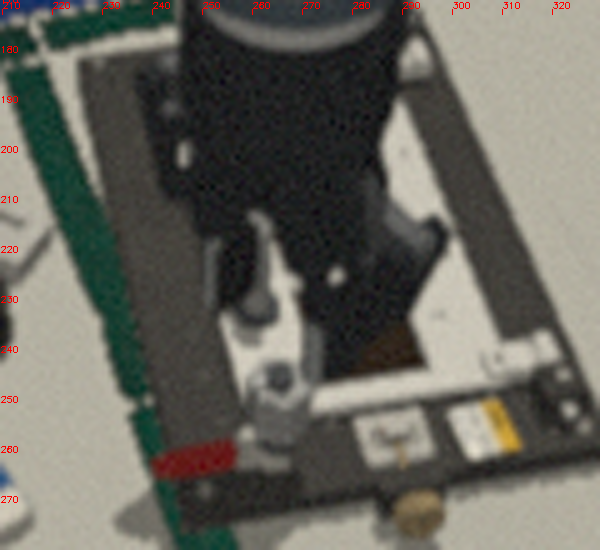

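The top view is blocked by the forearm. The side view shows the open fingers just above and behind the nut, which is at (263,245), in line with the kinematics. I'll descend and close.

>>> carry_out:
  commands:
    - {"delta_pos": [14, -1.2, -1.6], "delta_rot": [0, 0, 0], "jaw": 45}
    - {"delta_pos": [14, 0, 0], "delta_rot": [0, 0, 0], "jaw": 45}
    - {"delta_pos": [14, 0, 0], "delta_rot": [0, 0, 0], "jaw": 45}
    - {"delta_pos": [11, 0, 0], "delta_rot": [0, 0, 0], "jaw": 45}
    - {"delta_pos": [0, 0, 0], "delta_rot": [0, 0, 0], "jaw": 20}
    - {"delta_pos": [0, 0, 0], "delta_rot": [0, 0, 0], "jaw": 20}
    - {"delta_pos": [0, 0, 0], "delta_rot": [0, 0, 0], "jaw": 20}
    - {"delta_pos": [0, 0, 0], "delta_rot": [0, 0, 0], "jaw": 20}
  grip_force: 30

```text
time: 3.2
eef_pos: [519.0, -161.9, 48.4]
orientation: [1.98, 0.438, -1.982]
wrist_force: [0.3, -4.4, -11.0]
width: 0.275
```

```bash
python3 - <<'E'
from h import *
st=arm.sense(); print({k:np.round(st[k],3) for k in ("eef_pos","wrist_force","torque","width","q")}, st["width"]*85.4)
c=optics.capture("side"); np.savez(f"pics/side2.npz",**c)
crop(c,"pics/s4.png",210,170,330,280,5)
E
```

```text
{'eef_pos': array([ 519.002, -161.904,   48.408]), 'wrist_force': array([  0.326,  -4.37 , -10.999]), 'torque': array([-0.399, -0.165,  0.032]), 'width': np.float64(0.275), 'q': array([-0.365, -0.011,  1.675, -0.   ,  1.478,  0.772])} 23.45042126051411
```

View pics/s4.png

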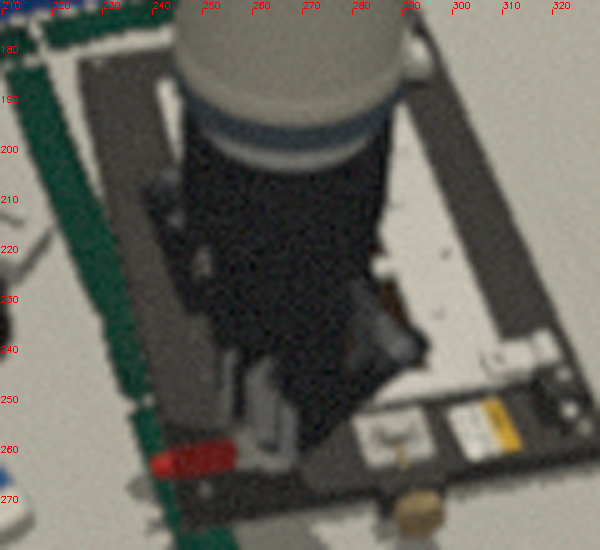

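The opening reads 23.5 mm, so the jaws sit on the nut's flats. Now I turn it anticlockwise.

>>> carry_out:
  commands:
    - {"delta_pos": [0, 0, 0], "delta_rot": [-0.178, 0, 0], "jaw": 20}
    - {"delta_pos": [0, 0, 0], "delta_rot": [-0.178, 0, 0], "jaw": 20}
    - {"delta_pos": [0, 0, 0], "delta_rot": [-0.178, 0, 0], "jaw": 20}
    - {"delta_pos": [0, 0, 0], "delta_rot": [-0.178, 0, 0], "jaw": 20}
    - {"delta_pos": [0, 0, 0], "delta_rot": [-0.178, 0, 0], "jaw": 20}
    - {"delta_pos": [0, 0, 0], "delta_rot": [-0.178, 0, 0], "jaw": 20}
    - {"delta_pos": [0, 0, 0], "delta_rot": [-0.178, 0, 0], "jaw": 20}
    - {"delta_pos": [0, 0, 0], "delta_rot": [-0.178, 0, 0], "jaw": 20}

```text
time: 4.25
eef_pos: [521.4, -163.2, 48.5]
orientation: [0.99, 1.328, -0.989]
wrist_force: [13.7, -6.8, -19.1]
width: 0.278
```

```bash
python3 - <<'E'
from h import *
from scipy.spatial.transform import Rotation as Ro
st=arm.sense(); print({k:np.round(st[k],3) for k in ("eef_pos","wrist_force","torque","width","q")}, st["width"]*85.4)
M=Ro.from_rotvec(st["orientation"]).as_matrix(); print(M.round(3).tolist(),np.arctan2(M[1,1],M[0,1]))
for n in ("side",):
    c=optics.capture(n); np.savez(f"pics/{n}3.npz",**c)
crop(c,"pics/s5.png",210,170,330,280,5)
E
```

```text
{'eef_pos': array([ 521.391, -163.164,   48.483]), 'wrist_force': array([ 13.726,  -6.798, -19.075]), 'torque': array([-1.378, -2.103, -0.096]), 'width': np.float64(0.278), 'q': array([-3.650e-01, -1.000e-02,  1.674e+00, -1.000e-03,  1.472e+00,
       -6.580e-01])} 23.708319156819165
[[0.005, 0.957, 0.289], [-0.003, 0.289, -0.957], [-1.0, 0.004, 0.004]] 0.293103063450324
```

View pics/s5.png

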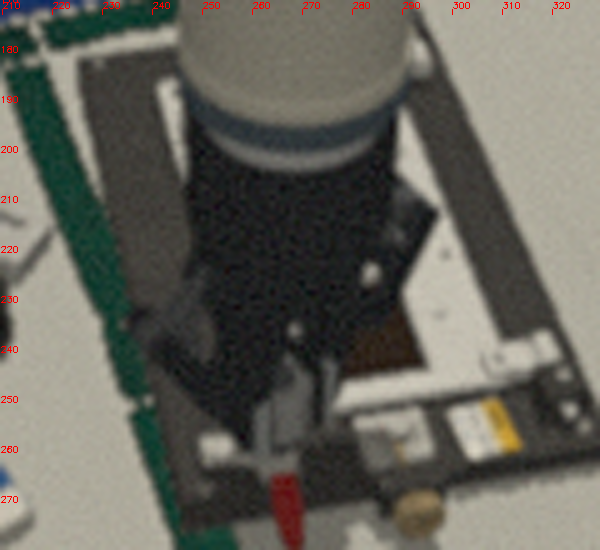

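The lever at (266,270) now points to the right, and the tool turn puts the latch at about 1.445 rad. I'll nudge a little further, release and rise.

>>> carry_out:
  commands:
    - {"delta_pos": [0, 1, 0], "delta_rot": [-0.03, 0, 0], "jaw": 20}
    - {"delta_pos": [0, 0, 0], "delta_rot": [0, 0, 0], "jaw": 45}
    - {"delta_pos": [0, 0, 0], "delta_rot": [0, 0, 0], "jaw": 45}
    - {"delta_pos": [-25, 0, 0], "delta_rot": [0, 0, 0], "jaw": 45}
    - {"delta_pos": [-40, 0, 0], "delta_rot": [0, 0, 0], "jaw": 45}
    - {"delta_pos": [-5, 0, 0], "delta_rot": [0.143, 0, 0], "jaw": 45}
    - {"delta_pos": [0, 0, 0], "delta_rot": [0.143, 0, 0], "jaw": 45}
    - {"delta_pos": [0, 0, 0], "delta_rot": [0.143, 0, 0], "jaw": 45}

```text
time: 5.3
eef_pos: [520.9, -161.3, 120.9]
orientation: [1.295, 1.15, -1.292]
wrist_force: [0.1, 0.0, -0.1]
width: 0.528
```

```bash
python3 - <<'E'
from h import *
from scipy.spatial.transform import Rotation as Ro
st=arm.sense(); print({k:np.round(st[k],3) for k in ("eef_pos","wrist_force","torque","width","q")}, st["width"]*85.4)
M=Ro.from_rotvec(st["orientation"]).as_matrix(); print(M.round(3).tolist(),np.arctan2(M[1,1],M[0,1]))
c=optics.capture("side"); np.savez("pics/side4.npz",**c); crop(c,"pics/s6.png",210,170,330,280,5)
E
```

```text
{'eef_pos': array([ 520.858, -161.349,  120.932]), 'wrist_force': array([ 0.083,  0.038, -0.139]), 'torque': array([ 0.048, -0.027, -0.046]), 'width': np.float64(0.528), 'q': array([-0.363, -0.049,  1.582,  0.   ,  1.606, -0.247])} 45.102920600000125
[[0.002, 0.993, -0.115], [-0.0, -0.115, -0.993], [-1.0, 0.002, 0.0]] -0.11564339535239783
```

View pics/s6.png

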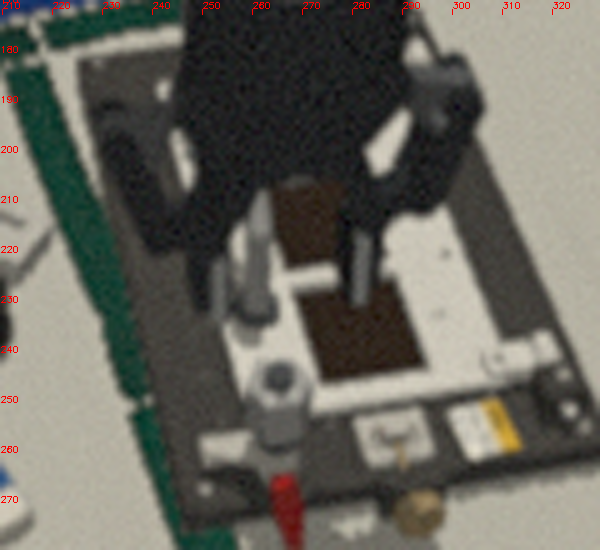

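The latch is clear: the lever points right at (266,270) and the tongue at (250,258) is off the frame. Next I move over the bar and grip it.

>>> carry_out:
  commands:
    - {"delta_pos": [0, 2.4, -41], "delta_rot": [0, 0, 0], "jaw": 45}
    - {"delta_pos": [0, 2.4, -41], "delta_rot": [0, 0, 0], "jaw": 45}
    - {"delta_pos": [0, 2.4, -41], "delta_rot": [0, 0, 0], "jaw": 45}
    - {"delta_pos": [15, 0, 0], "delta_rot": [0, 0, 0], "jaw": 45}
    - {"delta_pos": [17, 0, 0], "delta_rot": [0, 0, 0], "jaw": 45}
    - {"delta_pos": [17, 0, 0], "delta_rot": [0, 0, 0], "jaw": 45}
    - {"delta_pos": [0, 0, 0], "delta_rot": [0, 0, 0], "jaw": 45}
    - {"delta_pos": [0, 0, 0], "delta_rot": [0, 0, 0], "jaw": 30}

```text
time: 6.35
eef_pos: [541.2, -40.7, 70.4]
orientation: [1.291, 1.154, -1.291]
wrist_force: [-0.3, -0.4, 0.9]
width: 0.352
```

```bash
python3 - <<'E'
from h import *
st=arm.sense(); print({k:np.round(st[k],3) for k in ("eef_pos","wrist_force","torque","width","q")}, st["width"]*85.4)
c=optics.capture("side"); np.savez("pics/side5.npz",**c); crop(c,"pics/s7.png",210,130,330,280,4)
E
```

```text
{'eef_pos': array([541.212, -40.655,  70.403]), 'wrist_force': array([-0.262, -0.394,  0.934]), 'torque': array([-0.026,  0.   , -0.037]), 'width': np.float64(0.352), 'q': array([-0.138, -0.029,  1.653, -0.   ,  1.517, -0.026])} 30.046781959020134
```

View pics/s7.png

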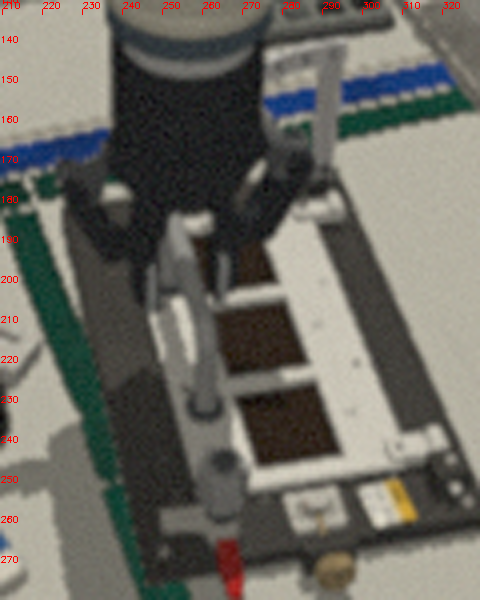

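The fingers at (246,202) and (264,198) straddle the bar. Closing now.

>>> carry_out:
  commands:
    - {"delta_pos": [0, 0, 0], "delta_rot": [0, 0, 0], "jaw": 6}
    - {"delta_pos": [0, 0, 0], "delta_rot": [0, 0, 0], "jaw": 6}
    - {"delta_pos": [0, 0, 0], "delta_rot": [0, 0, 0], "jaw": 6}
    - {"delta_pos": [0, 0, 0], "delta_rot": [0, 0, 0], "jaw": 6}
    - {"delta_pos": [0, 0, 0], "delta_rot": [0, 0, 0], "jaw": 6}
    - {"delta_pos": [0, 0, 0], "delta_rot": [0, 0, 0], "jaw": 6}
    - {"delta_pos": [0, 0, 0], "delta_rot": [0, 0, 0], "jaw": 6}
    - {"delta_pos": [0, 0, 0], "delta_rot": [0, 0, 0], "jaw": 6}
  grip_force: 40

```text
time: 7.4
eef_pos: [543.6, -40.6, 71.4]
orientation: [1.293, 1.149, -1.286]
wrist_force: [8.9, -0.7, -2.8]
width: 0.123
```

```bash
python3 - <<'E'
from h import *
st=arm.sense(); print({k:np.round(st[k],3) for k in ("eef_pos","wrist_force","torque","width","q")}, st["width"]*85.4)
E
```

```text
{'eef_pos': array([543.6  , -40.571,  71.445]), 'wrist_force': array([ 8.934, -0.747, -2.758]), 'torque': array([-0.193, -1.352, -0.099]), 'width': np.float64(0.123), 'q': array([-0.137, -0.029,  1.652, -0.   ,  1.513, -0.026])} 10.48217755928271
```

Gripped: 10.5 mm opening on the 12 mm bar, with the grasp height at 82.4 mm against 82.5 expected. I start lifting along the arc.

>>> carry_out:
  commands:
    - {"delta_pos": [-5.6, 4.2, 0], "delta_rot": [0, 0, 0], "jaw": 6}
    - {"delta_pos": [-5.7, 4.2, 0], "delta_rot": [0, 0, 0], "jaw": 6}
    - {"delta_pos": [-5.4, 3.6, 0], "delta_rot": [0, 0, 0], "jaw": 6}
    - {"delta_pos": [-5.2, 3.8, 0], "delta_rot": [0, 0, 0], "jaw": 6}
    - {"delta_pos": [-5, 4.2, 0], "delta_rot": [0, 0, 0], "jaw": 6}
    - {"delta_pos": [-4.8, 4.3, 0], "delta_rot": [0, 0, 0], "jaw": 6}
    - {"delta_pos": [-4.5, 4.7, 0], "delta_rot": [0, 0, 0], "jaw": 6}
    - {"delta_pos": [-4.4, 4.8, 0], "delta_rot": [0, 0, 0], "jaw": 6}

```text
time: 8.4
eef_pos: [573.4, -44.1, 112.4]
orientation: [1.289, 1.157, -1.294]
wrist_force: [-10.3, -2.2, 3.8]
width: 0.123
```

```bash
python3 - <<'E'
from h import *
st=arm.sense(); print({k:np.round(st[k],3) for k in ("eef_pos","wrist_force","torque","width","q")}, st["width"]*85.4)
c=optics.capture("side"); np.savez("pics/side6.npz",**c); crop(c,"pics/s8.png",210,130,330,280,4)
E
```

```text
{'eef_pos': array([573.419, -44.109, 112.404]), 'wrist_force': array([-10.345,  -2.229,   3.833]), 'torque': array([-0.233,  1.894, -0.105]), 'width': np.float64(0.123), 'q': array([-1.350e-01,  4.000e-02,  1.509e+00, -1.000e-03,  1.597e+00,
       -2.400e-02])} 10.499910059260747
```

View pics/s8.png

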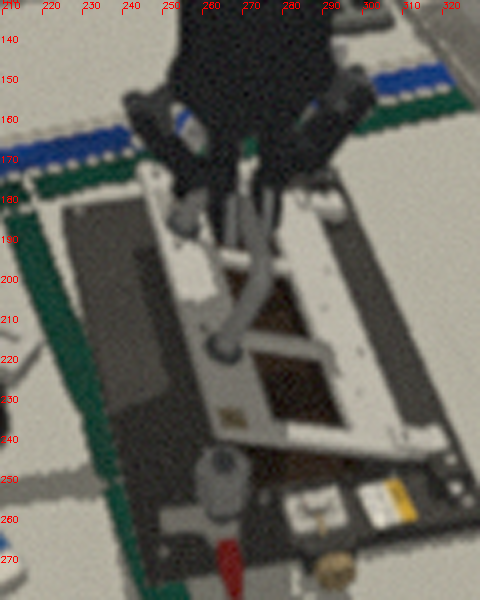

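>>> carry_out:
  commands:
    - {"delta_pos": [-5.2, 3.6, 0], "delta_rot": [0, 0, 0], "jaw": 6}
    - {"delta_pos": [-4.4, 5.0, 0], "delta_rot": [0, 0, 0], "jaw": 6}
    - {"delta_pos": [-3.5, 5.4, 0], "delta_rot": [0, 0, 0], "jaw": 6}
    - {"delta_pos": [-3.4, 5.5, 0], "delta_rot": [0, 0, 0], "jaw": 6}
    - {"delta_pos": [-2.9, 5.8, 0], "delta_rot": [0, 0, 0], "jaw": 6}
    - {"delta_pos": [-2.8, 5.8, 0], "delta_rot": [0, 0, 0], "jaw": 6}
    - {"delta_pos": [-2.3, 6.1, 0], "delta_rot": [0, 0, 0], "jaw": 6}
    - {"delta_pos": [-2.2, 6.1, 0], "delta_rot": [0, 0, 0], "jaw": 6}

```text
time: 9.45
eef_pos: [618.2, -49.4, 140.7]
orientation: [1.291, 1.152, -1.29]
wrist_force: [-7.5, -3.8, 6.4]
width: 0.123
```

```bash
python3 - <<'E'
from h import *
st=arm.sense(); print({k:np.round(st[k],3) for k in ("eef_pos","wrist_force","torque","width","q")}, st["width"]*85.4)
c=optics.capture("side"); np.savez("pics/side7.npz",**c); crop(c,"pics/s9.png",220,110,330,250,5)
c=optics.capture("top"); np.savez("pics/top7.npz",**c); crop(c,"pics/t9.png",190,90,320,220,5)
E
```

```text
{'eef_pos': array([618.169, -49.437, 140.736]), 'wrist_force': array([-7.489, -3.764,  6.362]), 'torque': array([-0.535,  1.468, -0.086]), 'width': np.float64(0.123), 'q': array([-1.340e-01,  1.460e-01,  1.346e+00, -1.000e-03,  1.648e+00,
       -2.200e-02])} 10.497333737642938
```

View pics/s9.png

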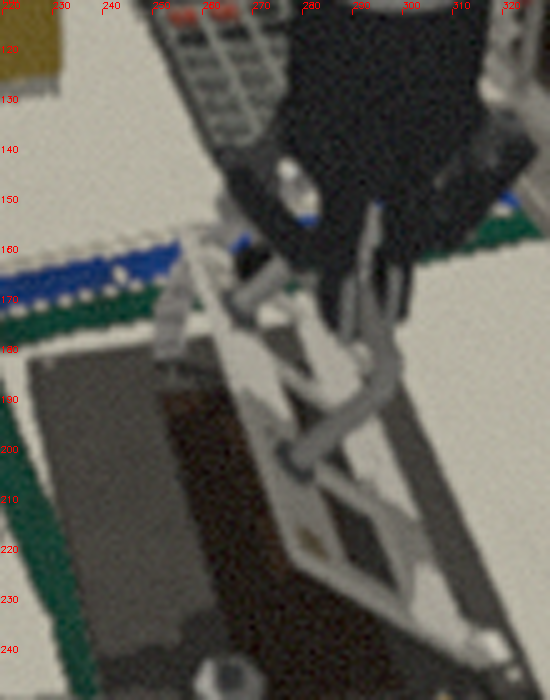

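View pics/t9.png

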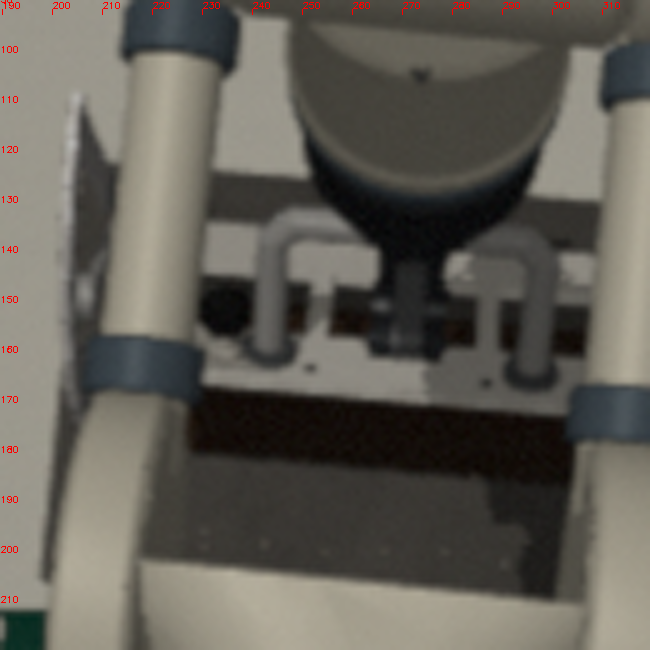

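The frame is up at about 0.8 rad. The side view shows its front-edge corners near (256,158) at left and (279,222) at right, and the pointer disc near (263,152), partly behind the finger. Now I measure the frame angle by camera.

```bash
python3 - <<'E'
from h import *
c=load("pics/side7.npz"); crop(c,"pics/s10.png",235,140,295,200,12); crop(c,"pics/s11.png",260,195,330,250,10)
E
```

```text
(no output)
```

View pics/s10.png

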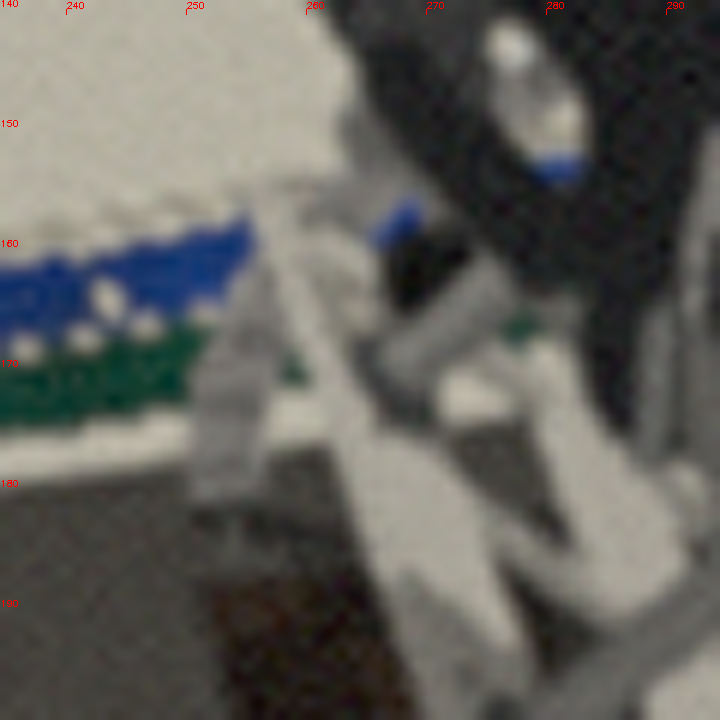

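View pics/s11.png

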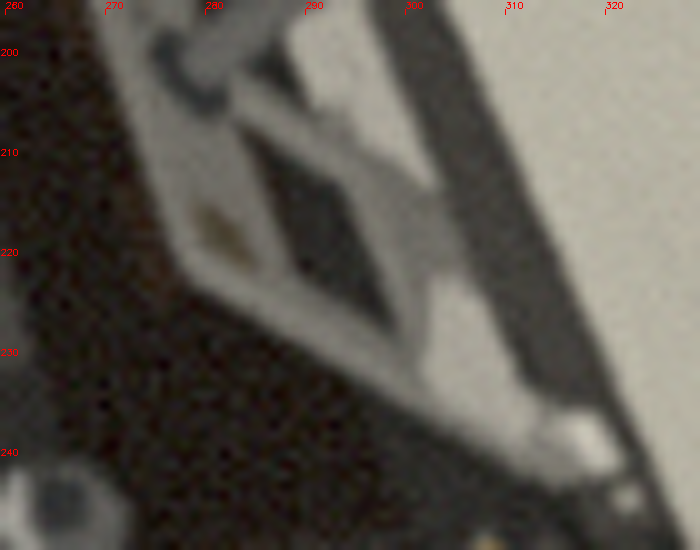

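```bash
cat >> h.py <<'E'
def W(p,j):
    c,n=np.cos(p[2]),np.sin(p[2]); return np.array([p[0]+c*j[0]-n*j[1],p[1]+n*j[0]+c*j[1],j[2]])
def fr(p,th,x,y,h): # frame-fixed point: jig x,y when shut, h above hinge height
    r=x-80; return W(p,(80+r*np.cos(th)+h*np.sin(th),y,24.5-r*np.sin(th)+h*np.cos(th)))
def disc(p,a): return W(p,(80-112*np.cos(a),132,24.5+112*np.sin(a)))
def edge_u(c,p,th,v,h):
    a=proj(c,fr(p,th,-52,120,h)); b=proj(c,fr(p,th,-52,-96,h)); return a[0]+(v-a[1])*(b[0]-a[0])/(b[1]-a[1])
def edge_v(c,p,th,u,h):
    a=proj(c,fr(p,th,-52,120,h)); b=proj(c,fr(p,th,-52,-96,h)); return a[1]+(u-a[0])*(b[1]-a[1])/(b[0]-a[0])
E
python3 - <<'E'
from h import *
s=load("pics/side7.npz");t=load("pics/top7.npz");s0=load("pics/side0.npz");t0=load("pics/top0.npz")
for p in ((577.3,-55.5,-.108),(575.7,-54.8,-.108)):
    print(p)
    for th in (.7,.75,.8,.85,.9): print(th,"edge u@190,200,210",[round(edge_u(s,p,th,v,-6),1) for v in(190,200,210)],"Lcorner",proj(s,fr(p,th,-52,120,-6)).round(1),"R",proj(s,fr(p,th,-52,-96,-6)).round(1),"top v@240,300",[round(edge_v(t,p,th,u,-6),1) for u in (240,300)])
    for a in (.85,.9,.95,1.0): print("ptr",a,proj(s,disc(p,a)).round(1),proj(t,disc(p,a)).round(1))
    # shut frame check of bottom/top front edge in first pictures
    print("shut top-front edge: side",proj(s0,fr(p,0,-52,-96,0)).round(1),proj(s0,fr(p,0,-52,120,0)).round(1),"top",proj(t0,fr(p,0,-52,-96,0)).round(1),proj(t0,fr(p,0,-52,120,0)).round(1),"bar",proj(t0,fr(p,0,-36,12,58)).round(1),"nut",proj(t0,W(p,(-44,-112,72.5))).round(1),proj(s0,W(p,(-44,-112,72.5))).round(1))
g=cv2.cvtColor(s["img"],cv2.COLOR_RGB2GRAY); 
for v in (185,190,200,205,210): print(v,g[v,258:285].tolist())
g=cv2.cvtColor(t["img"],cv2.COLOR_RGB2GRAY)
for u in (240,250,290): print(u,g[155:180,u].tolist())
E
```

```text
(577.3, -55.5, -0.108)
0.7 edge u@190,200,210 [np.float64(261.6), np.float64(265.1), np.float64(268.6)] Lcorner [250.8 158.9] R [274.2 225.9] top v@240,300 [np.float64(172.8), np.float64(177.4)]
0.75 edge u@190,200,210 [np.float64(264.3), np.float64(267.9), np.float64(271.5)] Lcorner [252.5 157. ] R [276.4 223.7] top v@240,300 [np.float64(170.2), np.float64(174.8)]
0.8 edge u@190,200,210 [np.float64(267.2), np.float64(270.8), np.float64(274.5)] Lcorner [254.4 155. ] R [278.7 221.6] top v@240,300 [np.float64(167.4), np.float64(172.0)]
0.85 edge u@190,200,210 [np.float64(270.1), np.float64(273.9), np.float64(277.6)] Lcorner [256.4 153.2] R [281.2 219.6] top v@240,300 [np.float64(164.5), np.float64(169.1)]
0.9 edge u@190,200,210 [np.float64(273.2), np.float64(277.0), np.float64(280.9)] Lcorner [258.5 151.4] R [283.8 217.6] top v@240,300 [np.float64(161.4), np.float64(166.0)]
ptr 0.85 [262.5 153. ] [207.4 154. ]
ptr 0.9 [264.3 151.6] [207.4 151.3]
ptr 0.95 [266.2 150.2] [207.4 148.6]
ptr 1.0 [268.2 148.9] [207.4 145.8]
shut top-front edge: side [259.7 254.4] [239.7 186.3] top [319.3 198.
[... 1474 characters left out ...]
 86, 104, 118]
200 [24, 28, 24, 24, 24, 20, 26, 6, 39, 24, 23, 47, 74, 105, 113, 107, 89, 55, 46, 55, 80, 95, 96, 99, 100, 99, 87]
205 [32, 20, 28, 29, 25, 25, 16, 24, 29, 27, 36, 31, 27, 51, 84, 110, 119, 103, 109, 91, 78, 58, 51, 54, 66, 105, 120]
210 [31, 28, 21, 28, 18, 30, 25, 31, 35, 26, 35, 35, 20, 34, 26, 54, 95, 113, 112, 110, 111, 104, 106, 109, 110, 109, 92]
240 [61, 71, 61, 61, 58, 50, 56, 79, 105, 125, 136, 136, 114, 42, 16, 12, 11, 11, 13, 15, 15, 15, 12, 16, 19]
250 [37, 61, 95, 116, 119, 124, 133, 130, 119, 128, 136, 135, 127, 93, 32, 14, 15, 14, 14, 16, 11, 16, 15, 15, 17]
290 [31, 31, 28, 30, 41, 65, 82, 76, 68, 65, 67, 77, 86, 89, 90, 90, 82, 39, 14, 14, 9, 13, 13, 11, 14]
```

By camera the frame is at 0.795 rad (side edge u=266.3, 269.8 and 273.4 at v=190, 200 and 210), and TCP geometry gives 0.796. The pointer comes out near 0.96. Next I check the pointer through its arm line as well.

```bash
python3 - <<'E'
from h import *
s0=load("pics/side0.npz");t0=load("pics/top0.npz")
g=cv2.cvtColor(s0["img"],cv2.COLOR_RGB2GRAY)
for v in range(154,172,2): print(v,g[v,264:294].tolist())
for p in ((577.3,-55.5,-.108),(576.2,-55,-.105)):
  for a in (.85,.9,.95,1.0):
    d=proj(s0,disc(p,a)); h=proj(s0,W(p,(80,132,24.5))); print(a,"u at v=154..170",[round(d[0]+(v-d[1])*(h[0]-d[0])/(h[1]-d[1]),1) for v in range(154,172,2)],h.round(1))
  print("topview arm",[ [proj(t0,disc(p,a)).round(1).tolist() for a in (.9,.95,1.0)],proj(t0,W(p,(80,132,24.5))).round(1)])
E
```

```text
154 [112, 99, 98, 91, 89, 84, 87, 91, 114, 135, 107, 91, 78, 78, 75, 70, 53, 48, 44, 51, 51, 50, 54, 54, 60, 89, 100, 105, 99, 101]
156 [109, 109, 110, 106, 96, 91, 92, 83, 84, 97, 103, 96, 75, 57, 47, 59, 58, 52, 51, 47, 51, 48, 46, 54, 70, 92, 103, 97, 100, 104]
158 [96, 106, 104, 80, 57, 47, 70, 85, 83, 83, 86, 88, 105, 99, 70, 59, 66, 67, 77, 90, 116, 120, 112, 109, 103, 101, 103, 103, 100, 104]
160 [91, 76, 57, 44, 53, 48, 54, 60, 79, 88, 93, 84, 81, 87, 81, 104, 140, 136, 128, 128, 134, 100, 80, 84, 101, 105, 104, 101, 102, 100]
162 [64, 48, 72, 107, 116, 109, 96, 116, 128, 122, 107, 90, 83, 81, 86, 87, 93, 65, 45, 44, 44, 37, 45, 59, 97, 105, 104, 101, 102, 104]
164 [85, 64, 58, 78, 82, 79, 57, 54, 44, 53, 44, 44, 53, 68, 80, 84, 79, 79, 71, 54, 49, 43, 45, 64, 90, 100, 100, 101, 101, 108]
166 [56, 50, 47, 46, 45, 44, 52, 48, 52, 50, 46, 44, 43, 43, 52, 71, 82, 81, 84, 82, 72, 58, 65, 68, 91, 103, 100, 100, 103, 123]
168 [41, 45, 47, 42, 46, 50, 45, 51, 47, 64, 67, 69, 72, 67, 82, 113, 116, 107, 92, 80, 80, 94, 118, 126, 119, 103, 102, 101, 107, 137]
170 [66, 65, 64, 78, 112, 
[... 1238 characters left out ...]
u at v=154..170 [np.float64(266.2), np.float64(268.3), np.float64(270.4), np.float64(272.5), np.float64(274.6), np.float64(276.7), np.float64(278.8), np.float64(280.9), np.float64(283.0)] [289.4 176.1]
0.95 u at v=154..170 [np.float64(269.1), np.float64(270.9), np.float64(272.7), np.float64(274.6), np.float64(276.4), np.float64(278.3), np.float64(280.1), np.float64(281.9), np.float64(283.8)] [289.4 176.1]
1.0 u at v=154..170 [np.float64(271.6), np.float64(273.2), np.float64(274.8), np.float64(276.4), np.float64(278.1), np.float64(279.7), np.float64(281.3), np.float64(282.9), np.float64(284.5)] [289.4 176.1]
topview arm [[[207.1, 152.1], [207.1, 149.4], [207.1, 146.6]], array([215.6, 129.6])]
```

Two independent readings put the pointer at about 0.955–0.96: the disc position and the arm line near v=162. The arm slope alone is noisier, at 0.88–0.95. I'll raise the frame by about another 0.16 rad and ease the radial load.

>>> carry_out:
  commands:
    - {"delta_pos": [-2.3, 4.2, 0], "delta_rot": [0, 0, 0], "jaw": 6}
    - {"delta_pos": [-1.8, 4.0, 0], "delta_rot": [0, 0, 0], "jaw": 6}
    - {"delta_pos": [-1.4, 4.0, 0], "delta_rot": [0, 0, 0], "jaw": 6}
    - {"delta_pos": [-1.0, 4.0, 0], "delta_rot": [0, 0, 0], "jaw": 6}
    - {"delta_pos": [-0.6, 3.4, 0], "delta_rot": [0, 0, 0], "jaw": 6}
    - {"delta_pos": [0, 0, 0], "delta_rot": [0, 0, 0], "jaw": 6}
    - {"delta_pos": [0, 0, 0], "delta_rot": [0, 0, 0], "jaw": 6}
    - {"delta_pos": [0, 0, 0], "delta_rot": [0, 0, 0], "jaw": 6}

```text
time: 10.55
eef_pos: [637.8, -51.8, 146.6]
orientation: [1.291, 1.151, -1.29]
wrist_force: [-3.4, -3.8, 1.6]
width: 0.119
```

```bash
python3 - <<'E'
from h import *
st=arm.sense(); print({k:np.round(st[k],3) for k in ("eef_pos","wrist_force","torque","width","joint_velocities")}, st["width"]*85.4)
e=st["eef_pos"]; d=e-np.array([543.6,-40.6,71.4]); dx=d[0]*np.cos(.108)-d[1]*np.sin(.108); a=np.array([-116+dx,58+d[2]]); print("r",np.hypot(*a),"theta",np.arctan2(a[1],-a[0])-.4636)
s=optics.capture("side"); np.savez("pics/side8.npz",**s); crop(s,"pics/s12.png",220,110,330,250,5); crop(s,"pics/s13.png",240,130,300,200,8)
t=optics.capture("top"); np.savez("pics/top8.npz",**t); crop(t,"pics/t12.png",190,90,320,220,5)
g=cv2.cvtColor(s["img"],cv2.COLOR_RGB2GRAY)
for v in (185,190,200,205,210): print(v,g[v,265:295].tolist())
g=cv2.cvtColor(t["img"],cv2.COLOR_RGB2GRAY)
for u in (240,250,260,290): print(u,g[145:175,u].tolist())
p=(577.3,-55.5,-.108)
for th in (.9,.95,1.0): print(th,"edge u@190,200,210",[round(edge_u(s,p,th,v,-6),1) for v in(185,190,200,205,210)],"Lcorner",proj(s,fr(p,th,-52,120,-6)).round(1),"R",proj(s,fr(p,th,-52,-96,-6)).round(1),"top v@240,300",[round(edge_v(t,p,th,u,-6),1) for u in (240,250,260,290)])
E
```

```text
{'eef_pos': array([637.849, -51.782, 146.615]), 'wrist_force': array([-3.438, -3.833,  1.565]), 'torque': array([-0.599,  0.886, -0.086]), 'width': np.float64(0.119), 'joint_velocities': array([-0.003, -0.001, -0.   , -0.001, -0.002,  0.001])} 10.137670102611853
r 134.87492031736286 theta 0.9501492321008989
185 [39, 42, 44, 46, 41, 48, 41, 41, 41, 65, 107, 119, 109, 99, 112, 142, 150, 120, 99, 112, 125, 129, 146, 157, 159, 156, 151, 144, 98, 71]
190 [34, 36, 31, 30, 33, 34, 30, 34, 21, 22, 36, 70, 111, 116, 104, 89, 82, 96, 103, 80, 51, 43, 71, 101, 120, 118, 106, 103, 97, 96]
200 [21, 30, 22, 32, 19, 21, 30, 43, 37, 38, 45, 46, 35, 42, 50, 83, 116, 126, 111, 100, 81, 60, 48, 52, 78, 86, 72, 79, 111, 120]
205 [13, 37, 21, 22, 38, 28, 23, 27, 30, 28, 23, 27, 33, 36, 36, 31, 53, 93, 117, 109, 108, 109, 103, 104, 103, 93, 104, 119, 122, 118]
210 [30, 34, 29, 32, 30, 12, 32, 32, 27, 34, 23, 27, 14, 30, 28, 29, 32, 31, 60, 101, 116, 113, 97, 80, 88, 102, 95, 74, 46, 47]
240 [31, 35, 39, 40, 46, 51, 47, 58, 81, 105, 120, 135, 135, 102, 42, 23, 21, 21, 24, 18, 14, 13, 15, 13, 13, 15, 13, 13
[... 443 characters left out ...]
p.float64(273.2), np.float64(277.0), np.float64(279.0), np.float64(280.9)] Lcorner [258.5 151.4] R [283.8 217.6] top v@240,300 [np.float64(161.4), np.float64(162.2), np.float64(163.0), np.float64(165.2)]
0.95 edge u@190,200,210 [np.float64(274.5), np.float64(276.4), np.float64(280.3), np.float64(282.3), np.float64(284.2)] Lcorner [260.7 149.6] R [286.5 215.7] top v@240,300 [np.float64(158.3), np.float64(159.0), np.float64(159.8), np.float64(162.1)]
1.0 edge u@190,200,210 [np.float64(277.7), np.float64(279.7), np.float64(283.7), np.float64(285.7), np.float64(287.7)] Lcorner [262.9 148. ] R [289.3 213.8] top v@240,300 [np.float64(155.0), np.float64(155.8), np.float64(156.5), np.float64(158.8)]
```

View pics/s12.png

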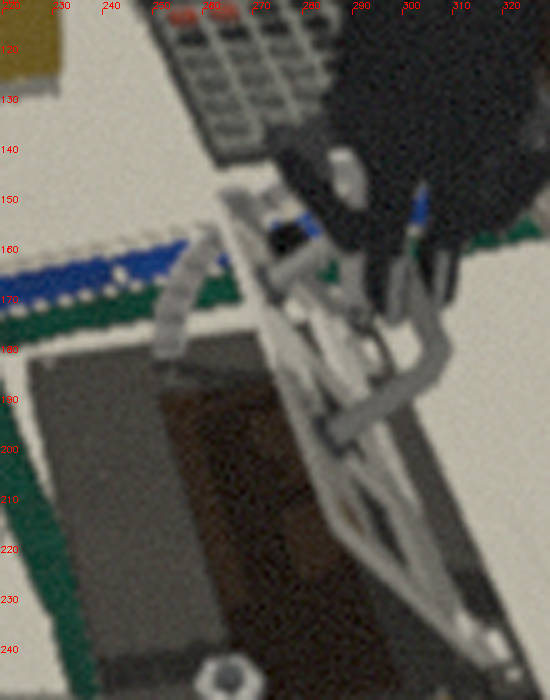

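View pics/t12.png

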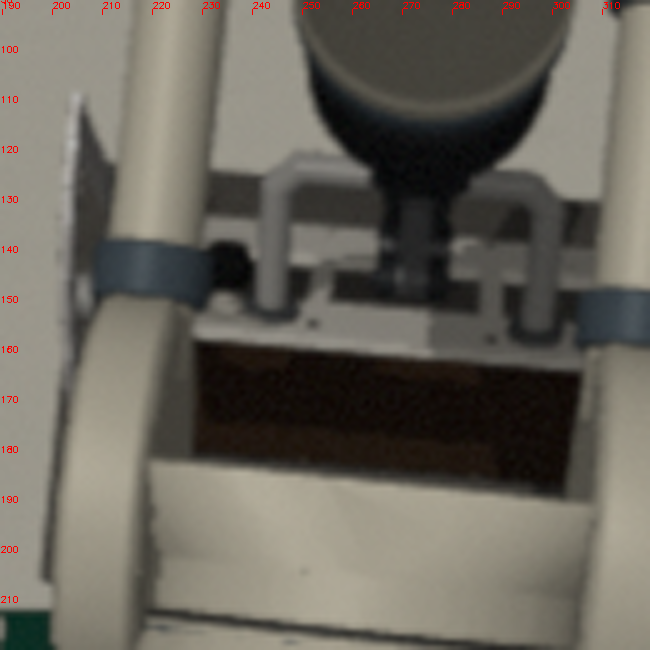

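View pics/s13.png

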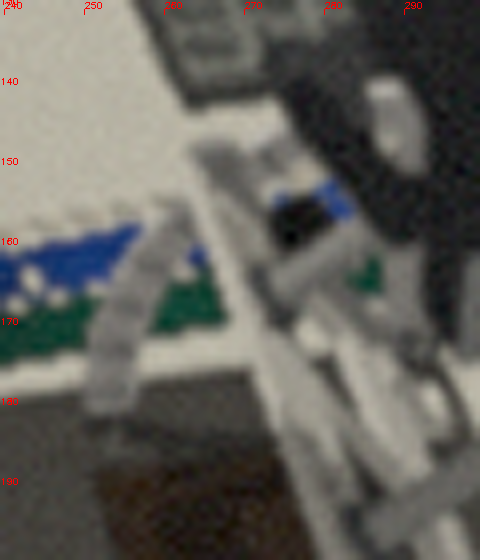

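By camera the frame sits at about 0.944 rad (side edge u=276.1 at v=190, top edge v=158.5 at u=240). The pointer reads about 0.955 with the same calibration, so I trim by +0.012 and firm up the grip a little.

>>> carry_out:
  commands:
    - {"delta_pos": [0, 0.8, 0], "delta_rot": [0, 0, 0], "jaw": 6}
    - {"delta_pos": [-0.2, 0.8, 0], "delta_rot": [0, 0, 0], "jaw": 6}
    - {"delta_pos": [0, 0, 0], "delta_rot": [0, 0, 0], "jaw": 6}
    - {"delta_pos": [0, 0, 0], "delta_rot": [0, 0, 0], "jaw": 6}
    - {"delta_pos": [0, 0, 0], "delta_rot": [0, 0, 0], "jaw": 6}
    - {"delta_pos": [0, 0, 0], "delta_rot": [0, 0, 0], "jaw": 6}
    - {"delta_pos": [0, 0, 0], "delta_rot": [0, 0, 0], "jaw": 6}
    - {"delta_pos": [0, 0, 0], "delta_rot": [0, 0, 0], "jaw": 6}
  grip_force: 55

```text
time: 11.65
eef_pos: [639.1, -51.9, 146.8]
orientation: [1.291, 1.152, -1.291]
wrist_force: [-5.4, -4.6, 2.1]
width: 0.115
```

```bash
python3 - <<'E'
from h import *
from scipy.optimize import brentq
st=arm.sense(); print({k:np.round(st[k],3) for k in ("eef_pos","wrist_force","torque","width","joint_velocities")}, st["width"]*85.4)
e=st["eef_pos"]; d=e-np.array([543.6,-40.6,71.4]); dx=d[0]*np.cos(.108)-d[1]*np.sin(.108); a=np.array([-116+dx,58+d[2]]); print("r",np.hypot(*a),"theta",np.arctan2(a[1],-a[0])-.4636)
s=optics.capture("side"); np.savez("pics/side9.npz",**s); crop(s,"pics/s14.png",210,130,330,280,4)
t=optics.capture("top"); np.savez("pics/top9.npz",**t); crop(t,"pics/t14.png",190,90,360,270,3)
p=(577.3,-55.5,-.108)
def cross(a,off,lev=70,down=False):
    a=a.astype(float)
    for i in range(len(a)-1):
        if (a[i]<lev<=a[i+1]) if not down else (a[i]>=lev>a[i+1]): return off+i+(lev-a[i])/(a[i+1]-a[i])
for nm in ("7","8","9"):
    s=load(f"pics/side{nm}.npz");t=load(f"pics/top{nm}.npz")
    g=cv2.GaussianBlur(cv2.cvtColor(s["img"],cv2.COLOR_RGB2GRAY),(1,5),0); r=[]
    for v in range(188,212,3):
        u=cross(g[v,263:295],263)
        r.append(brentq(lambda th:edge_u(s,p,th,v,-6)-u,.5,1.3))
    g=cv2.cvtColor(t["img"],cv2.COLOR_RGB2GRAY); q=[]
    for u in (240,245,250,255,260):
        col=g[150:180,u]; v=cross(col,150,70,True); q.append(brentq(lambda th:edge_v(t,p,th,u,-6)-v,.5,1.3))
    print(nm,"side",np.round(r,3),np.median(r).round(3),"top",np.round(q,3),np.median(q).round(3))
E
```

```text
{'eef_pos': array([639.111, -51.944, 146.847]), 'wrist_force': array([-5.423, -4.577,  2.14 ]), 'torque': array([-0.619,  1.237, -0.08 ]), 'width': np.float64(0.115), 'joint_velocities': array([ 0.   ,  0.002,  0.   , -0.001,  0.   , -0.001])} 9.793106811159891
r 134.91155855759953 theta 0.9597301755390764
7 side [0.782 0.787 0.785 0.785 0.784 0.784 0.783 0.783] 0.784 top [0.983 0.939 0.796 0.797 0.793] 0.797
8 side [0.945 0.942 0.94  0.939 0.938 0.937 0.938 0.937] 0.939 top [0.946 1.062 0.944 0.945 0.946] 0.946
9 side [0.953 0.953 0.95  0.951 0.948 0.947 0.949 0.947] 0.95 top [0.957 1.073 0.955 0.957 0.953] 0.957
```

View pics/s14.png

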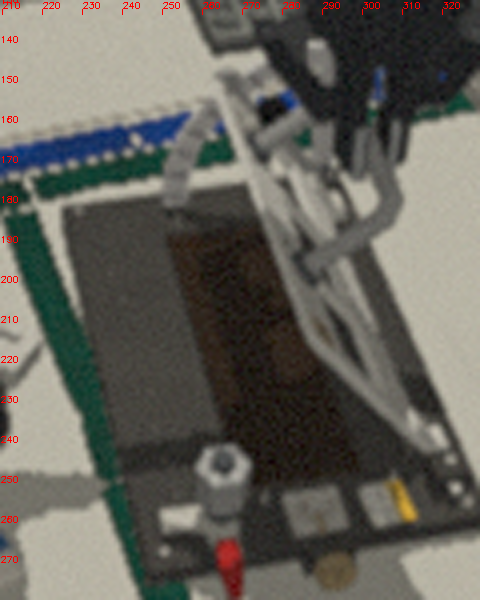

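View pics/t14.png

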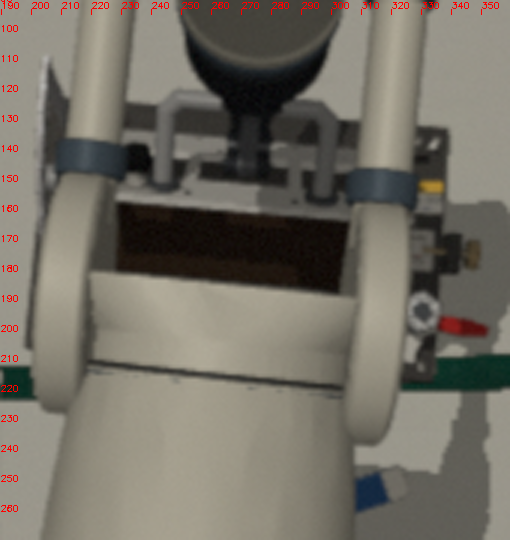

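Final checks agree: frame 0.950 (side), 0.957 (top) and 0.960 (TCP geometry) against the pointer at about 0.957. The lever points right at (345,198), latch about 1.43 rad, and the arm is still. Handing in.

```bash
python3 - <<'E'
from cell import arm
print(arm.sign_off()); s=arm.sense(); print(s["time"],s["eef_pos"])
E
```

```text
the job is handed in; nothing more can be done
None
the job is handed in; nothing more can be done
```

The latch is open, and the frame is raised to the pointer and held there by the bow handle. I handed the job in at about 12 s on the robot clock; it reports no verdict.

- **Latch:** I gripped the nut on its flats and turned it about 1.45 rad anticlockwise. The last pictures show the lever pointing right and the tongue clear of the frame, at about 1.43 rad, so just short of the 1.48 stop.
- **Frame against pointer:**

| Reading | Frame (rad) | Pointer (rad) |
|---|---|---|
| Side camera | 0.950 | about 0.955 |
| Top camera | 0.957 | about 0.955 |
| Arm position | 0.960 | – |

- **Holding:** The arm was still at hand-in, gripping at 55 N with under 8 N at the wrist.
- **Pointer and bystanders:** Nothing touched the pointer that I could see, though the gripper partly hid its disc in the last views. The arm passed well above the loupe, gauge block and eraser, but I did not measure them again afterwards.

**Checks that disagreed:**
- The slope of the pointer's arm in the side picture gave a noisier 0.88–0.95 rad.
- The handle bar's measured swing radius came out about 5 mm larger than stated. The bar may have slid a few millimetres towards the fingertips, which hardly changes the frame angle.

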